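# Key in and load the yarn tension tester

## Task

Get the yarn tension tester ready and load it for a reading: with its slide still at rest, press the three keys one at a time, each well down for about half a second and let up again before the next, first the round key, then the square key, then the long narrow bar key. Then pull the spring slide out by its upright paddle until its pointer stands between the two cheeks of the index on the scale, and keep it there for at least two seconds; the spring pulls it back if let go, so finish while still holding the slide with the pointer in the notch. Leave the thread spool, the tin and the carton beside the tester where they are.

Things in the scene. Friction and masses are not known exactly. Their poses are not given: they have to be found in the camera images.
- tester_origin (a point): point on the counter under the tester, a grey bench instrument fixed to the counter, 255 x 170 mm. Its x axis runs along the slide, from the paddle end to the key housing; y to the left of that, z up. Its flat bed (x = -197 to +57 mm) is 14 mm high, the key housing at the far end (x = -19 to +55 mm) 45 mm, with a 63 mm high display ridge along the far edge (x = 41 to 55 mm)
- key_row (a point): middle of the row of keys on the key housing, 45 mm above the counter, axes as the tester's. The three keys, all of one white plastic and told apart by shape, stand in a row across the tester, 50 mm apart (y = -50, 0, 50 mm from this point); which key is at which place varies
- key_round_top (a point): centre of the top face of the round key (24 mm across, stands 13 mm proud of its surround); 61 mm above the counter when up, axes parallel to the tester's
- key_round (a joint): travel of the round key (24 mm across, stands 13 mm proud of its surround) in m: 0 = up, 0.006 = fully down; sprung, about 1.5 N to start and 4.5 N fully down, springs back up when let go
- key_square_top (a point): centre of the top face of the square key (22 x 22 mm, stands 13 mm proud); 61 mm above the counter when up, axes parallel to the tester's
- key_square (a joint): travel of the square key (22 x 22 mm, stands 13 mm proud) in m: 0 = up, 0.006 = fully down; sprung, about 1.5 N to start and 4.5 N fully down, springs back up when let go
- key_bar_top (a point): centre of the top face of the long narrow bar key (36 mm along the tester's x, 11 mm across, stands 13 mm proud); 61 mm above the counter when up, axes parallel to the tester's
- key_bar (a joint): travel of the long narrow bar key (36 mm along the tester's x, 11 mm across, stands 13 mm proud) in m: 0 = up, 0.006 = fully down; sprung, about 1.5 N to start and 4.5 N fully down, springs back up when let go
- paddle (a point): point in the middle of the slide's upright black pull paddle, 65 mm above the counter, axes as the tester's. It is pulled along -x. The paddle is 14 mm thick along x, 40 mm wide along y, and stands 34 to 84 mm above the counter, free on both sides; at rest it is at tester x = -90 mm, y = 0, 64 mm clear of the key housing
- slide (a joint): how far the slide is pulled out, in m: 0 = at rest, 0.095 = end stop. A spring pulls it back: about 4 N at rest and 1 N more for each 10 mm
- pointer (a point): tip of the slide's thin pointer blade (3 mm thick along x), which points to the tester's left (+y) over the scale; moves with the slide
- notch (a point): middle of the notch of the index, a small dark steel saddle fixed on the scale strip at the tester's left, axes as the tester's. Two upright cheeks stand across the scale, 14 mm clear apart along x; the pointer passes just over them. The notch is set 35 to 75 mm out (-x) from the pointer's rest position
- thread_spool: blue thread spool standing upright, 31 mm across, 52 mm high; origin under its centre; loose
- tin: round tin with a teal lid, 64 mm across, 25 mm high; origin under its centre; loose
- carton: flat green and white carton, 42 x 62 x 24 mm; origin under its centre; loose

How it is judged:
By the outcome, as a careful person would: the job done as asked, in the order asked, and still so for the second after the job is handed in, while the arm keeps its last pose, push and grip.
It also fails if it takes over 64 s, if anything falls off the work surface, if the arm or the gripper's body presses on something with over 40 N, if the wrist force passes 120 N, or if a joint passes its speed limit or range.

## Robot

A 7-joint arm with a two-finger parallel gripper is mounted at the origin on a cart in front of the work surface, level with it; the furniture and walls round the work are solid. World frame = base frame: x ahead of the robot, y to its left, z up, the work surface at z = 0. Lengths are in m, angles in rad, forces in N, time in s.
With the tool pointing down it reaches from about 0.4 to 0.85 m from the base axis. Payload 4.5 kg.
Tool frame: the origin (TCP) lies between the finger pads; the fingertips stand env.tip_extent ahead of it and the grasp point (between the pads) is the TCP (env.tip_extent is the distance from the TCP to the fingertips, in m); z points along the fingers, y is the line along which they close (so a half turn about z gives the same grasp; the last joint's range is limited). The gripper opens to 88 mm and grips with 3 to 60 N. Pads are 18 mm wide; open, the fingers measure 123 mm over their backs; the gripper's body (75 mm by 187 mm) begins 45 mm behind the grasp point.
Start: joints at [-1.132, 0.689, -0.195, 1.565, 0.157, 0.902, -0.215], TCP at [0.246, 0.575, 0.258] pointing down, gripper open.
Joint ranges: [-3.01, 3.01], [-0.46, 2.08], [-1.47, 1.51], [0.13, 2.56], [-1, 4.14], [0.04, 2.09], [-2.66, 2.66]. Speed limits (rad/s): [2.57, 2.57, 3.14, 3.14, 3.14, 3.14, 3.14].

## Interface

Orientations are given as a unit quaternion [x, y, z, w].
In Python, from rig import env, imaging gives the robot as it stands.
- The arm moves only by the tool drive_tool, never from a script. Its argument "targets" is a list of rows, each a list of 7 numbers: the opening, from 0 (shut) to 1 (fully open), then the shift along the tool's x, y, z in m, then the turn, a rotation vector about the tool's x, y, z in rad. In form: [[hand, x, y, z, rx, ry, rz], ...]. A call has 1 to 12 rows; each row is the pose to reach, as a shift and turn from the pose commanded when the call began, along the tool's axes at that moment; what a row does not reach only later rows make up. A row lasts 1/10 s, in which the tool goes at most 50 mm and 8.59 degrees, less where a joint would pass 70% of its speed; a pose out of reach is approached as far as the arm can. A call with a gripper value outside its range is refused whole. The fingers move at their own pace and stop on an object; "squeeze" is the grip in N (left out, the last holds). Time passes only in rows, so rows that repeat a pose let the fingers close. It gives the time, the measured TCP pose, the force, the opening and the grip force at its end, in the units of the state.
- env.get_state(): the state, without advancing time (a new reading comes with each control period).
- imaging.get_image(name): name is "scene" or "top" or "wrist"; returns a dict with "color" (400x640x3 uint8, red, green, blue), "depth" (400x640 float32, m along the optical axis (not along the pixel's ray), 0 where there is no reading), "mtx" (3x3 intrinsics, pixels), "camera_from_world" (4x4, takes a point from world to camera coordinates). Camera axes: x right, y down, z forward; pixel columns grow to the right and rows downward; lengths in m; the calibration is good to about 2 mm. The wrist camera is an equidistant fisheye: a pixel r from the principal point sees the ray r / f radians off the axis. A picture is of the moment at which its call begins.
- env.sign_off(): hands the job in; it is judged then, once.
The state is a dict: "t": time; "joints": joint angles; "joint_vel": joint speeds; "joint_efforts": joint torques, N m; "position": TCP position; "tool_rot": TCP orientation; "force": force on the tool from outside, world axes, zero at the start; "wrist_torque": the same for the moment, N m; "width": opening from 0.0 (shut) to 1.0 (fully open); "grasp_force": force on a finger pad.
Only numpy, scipy, OpenCV 4.12 (cv2) and the standard library are available. Lean on these libraries where they do the work, as an engineer would, in place of code of your own. Each camera call takes 0.05 s, during which the arm holds its last target. There are 200 camera calls.

## Working session

There is one attempt and no reset: what is moved stays moved. The work goes in short steps, Python scripts to look and compute and a tool call to move; the robot and the scene stay as the last step left them, time stands still between calls to the robot, and variables do not carry over. Pictures are saved under pics/ and viewed, at most 10 in all, crops included, and the job is handed in when it is done.

Besides the shell and the picture viewer there is one more tool, called as name([rows], argument=value, ...), one row to a line, values as JSON. drive_tool: Moves the arm, as the interface text tells. Its arguments: {"type":"object","properties":{"targets":{"type":"array"},"squeeze":{"type":"number"}},"required":["targets"]}

```bash
ls; mkdir -p pics; python3 - <<'E'
from rig import env, imaging
import cv2,numpy as np
s=env.get_state();print(s['t'],s['position'],s['tool_rot'],s['width'],env.tip_extent)
for n in('scene','top'):
    d=imaging.get_image(n);cv2.imwrite(f'pics/{n}1.png',d['color'][:,:,::-1]);np.savez(f'{n}1.npz',**{k:v for k,v in d.items()})
E
```

```text
pics
0.0 [0.24591754 0.57392638 0.25691296] [ 2.00960302e-01  9.79598944e-01 -9.21774110e-04 -1.28258569e-04] 0.9986452985456815 0.019
```

View pics/top1.png

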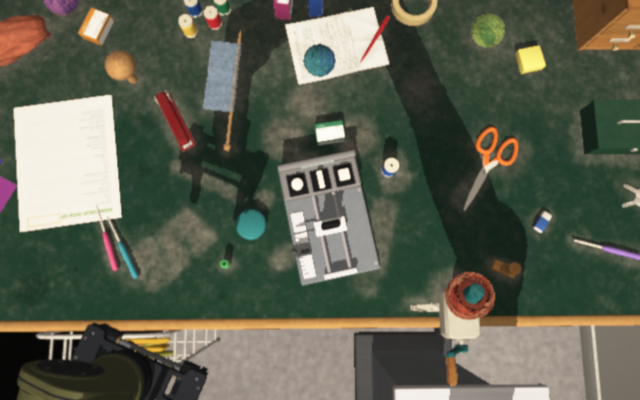

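View pics/scene1.png

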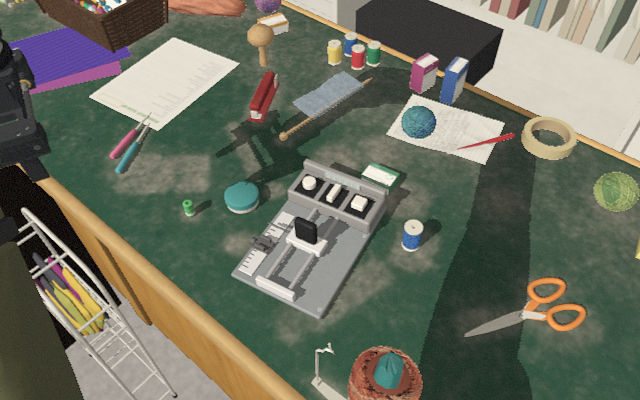

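The top view shows the tester upright, with the keys left to right: round (297,184), bar (320,179), square (345,173). The paddle is near (330,225), and the scale and index are on the left. I'll enlarge that area.

```bash
python3 - <<'E'
import cv2,numpy as np
a=cv2.imread('pics/top1.png')[145:290,265:395];b=cv2.imread('pics/scene1.png')[150:320,225:395]
cv2.imwrite('pics/c1.png',cv2.resize(a,None,fx=4,fy=4,interpolation=2))
d=np.load('top1.npz');K=d['mtx'];T=np.linalg.inv(d['camera_from_world']);print(K,d['camera_from_world'])
print(d['depth'][[184,179,173,226,228,250],[297,320,345,330,300,330]])
E
```

```text
[[513.23838246   0.         323.35222642]
 [  0.         513.23838246 187.93538213]
 [  0.           0.           1.        ]] [[-0.00960094 -0.99984048  0.01506099  0.30694759]
 [-0.98556194  0.0069155  -0.16917397  0.55731836]
 [ 0.16904283 -0.01646776 -0.98547112  1.03314187]
 [ 0.          0.          0.          1.        ]]
[1.0631948 1.0640237 1.0646015 1.0258805 1.0873026 1.0883383]
```

View pics/c1.png

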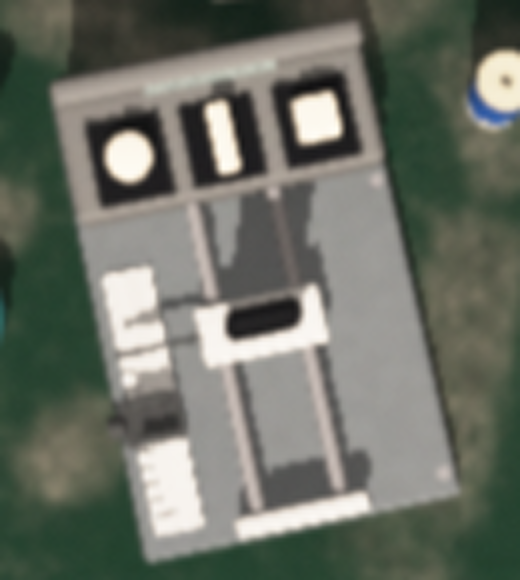

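The crop shows round (129,156), bar (224,136), square (318,117), paddle top (263,317), the index near (150,412) and the pointer near (118,353).

```bash
cat > h.py <<'E'
import numpy as np
def ray(K,C,uv,z):
    T=np.linalg.inv(C);r=T[:3,:3]@np.linalg.inv(K)@np.array([*uv,1.]);o=T[:3,3]
    return o+r*(z-o[2])/r[2]
E
python3 - <<'E'
from h import *
from scipy.spatial.transform import Rotation as R
from rig import env
d=np.load('top1.npz');K=d['mtx'];C=d['camera_from_world']
W={}
for n,u,v,z in [('round',129,156,.061),('bar',224,136,.061),('sq',318,117,.061),('paddle',263,317,.084),('ptr',118,353,.04),('notch',150,412,.03),('cL',148,562,.014),('cR',458,492,.014)]:
    W[n]=ray(K,C,(265+u/4-.375,145+v/4-.375),z);print(n,W[n].round(4))
e=W['round']-W['sq'];yaw=np.arctan2(e[1],e[0])-np.pi/2;print('yaw',yaw,np.linalg.norm(e))
e=W['cL']-W['cR'];print('yaw2',np.arctan2(e[1],e[0])-np.pi/2,np.linalg.norm(e))
e=W['bar']-W['paddle'];print('yaw3',np.arctan2(e[1],e[0]))
s=env.get_state();M=R.from_quat(s['tool_rot']);print(M.as_matrix().round(3))
E
```

```text
round [0.5666 0.3573 0.061 ]
bar [0.5768 0.308  0.061 ]
sq [0.5865 0.2591 0.061 ]
paddle [0.4801 0.2896 0.084 ]
ptr [0.4664 0.3639 0.04  ]
notch [0.4363 0.3476 0.03  ]
cL [0.3591 0.3492 0.014 ]
cR [0.3938 0.1857 0.014 ]
yaw 0.20017766047642582 0.10026620589336417
yaw2 0.20895531526569178 0.16714558394614876
yaw3 0.1885403867132086
[[-0.919  0.394 -0.001]
 [ 0.394  0.919 -0.002]
 [-0.    -0.002 -1.   ]]
```

drive_tool([
  [0,-0.04,-0.008,0.0,0,0,0.1],
  [0,-0.08,-0.015,0.01,0,0,0.2],
  [0,-0.12,-0.023,0.02,0,0,0.3],
  [0,-0.16,-0.03,0.03,0,0,0.4],
  [0,-0.2,-0.038,0.04,0,0,0.5],
  [0,-0.24,-0.046,0.05,0,0,0.6],
  [0,-0.28,-0.053,0.06,0,0,0.7],
  [0,-0.32,-0.061,0.06,0,0,0.8],
  [0,-0.36,-0.069,0.06,0,0,0.9],
  [0,-0.38,-0.073,0.06,0,0,0.965],
  [0,-0.38,-0.073,0.06,0,0,0.965],
  [0,-0.38,-0.073,0.06,0,0,0.965],
], squeeze=20)

```text
t: 1.3
position: [0.5651, 0.3591, 0.1974]
tool_rot: [0.632, 0.775, -0.0, -0.001]
force: [-1.1, 1.1, -0.3]
width: 0.003
grasp_force: 0.0
```

```bash
python3 - <<'E'
from rig import env, imaging
import cv2,numpy as np
from scipy.spatial.transform import Rotation as R
s=env.get_state();print(s['t'],s['position'],R.from_quat(s['tool_rot']).as_matrix().round(3),s['width'],s['force'])
d=imaging.get_image('wrist');np.savez('w1.npz',**d);print(d['mtx'],d['camera_from_world'])
cv2.imwrite('pics/w1.png',d['color'][:,:,::-1])
E
```

```text
1.3 [0.56508829 0.35914407 0.19735245] [[-0.202  0.979 -0.002]
 [ 0.979  0.202  0.001]
 [ 0.001 -0.002 -1.   ]] 0.0032431138412772377 [-1.10369199  1.06458523 -0.34138033]
[[309.70691629   0.         314.63594335]
 [  0.         309.70691629 201.14035514]
 [  0.           0.           1.        ]] [[ 0.97933017  0.2022554  -0.00227539 -0.62648371]
 [ 0.19320145 -0.93204184  0.30654724  0.20186237]
 [ 0.05988008 -0.30065057 -0.95185273  0.40701803]
 [ 0.          0.          0.          1.        ]]
```

View pics/w1.png

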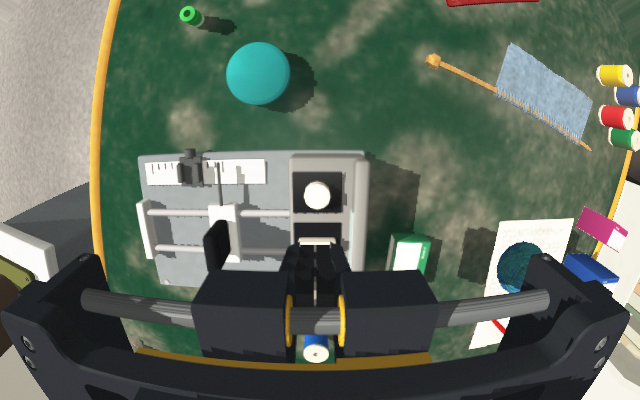

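The wrist view shows the round key at (317,194), the pointer blade at column ~219 (rows 163-205), and the index at (190,167), outward of it. I'll measure these more closely.

```bash
cat >> h.py <<'E'
def fray(K,C,uv,z):
    p=(np.array(uv,float)-K[:2,2])/K[0,0];t=np.linalg.norm(p)
    c=np.array([*(p/t*np.sin(t)),np.cos(t)]);T=np.linalg.inv(C);r=T[:3,:3]@c;o=T[:3,3]
    return o+r*(z-o[2])/r[2]
E
python3 - <<'E'
from h import *
import cv2
d=np.load('w1.npz');K,C=d['mtx'],d['camera_from_world']
print('round',fray(K,C,(317,194),.061),'bar end',fray(K,C,(317,240),.061))
im=d['color'][140:270,130:270,::-1];cv2.imwrite('pics/w1c.png',cv2.resize(im,None,fx=5,fy=4.5 and 5,interpolation=2)[:600])
E
```

```text
round [0.56742113 0.36105193 0.061     ] bar end [0.57660171 0.31717339 0.061     ]
```

View pics/w1c.png

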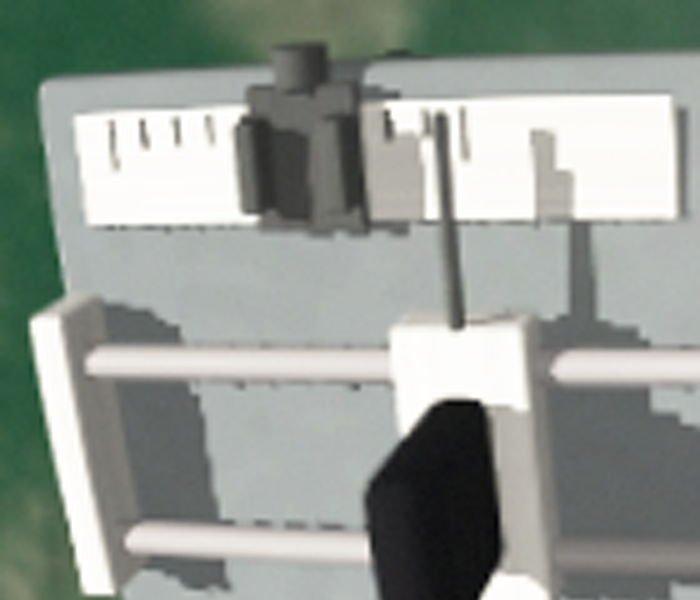

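drive_tool([
  [0,0,0.002,0.04,0,0,0],
  [0,0,0.002,0.08,0,0,0],
  [0,0,0.002,0.105,0,0,0],
  [0,0,0.002,0.114,0,0,0],
  [0,0,0.002,0.1225,0,0,0],
  [0,0,0.002,0.1225,0,0,0],
  [0,0,0.002,0.1225,0,0,0],
])

```text
t: 2.05
position: [0.5684, 0.3598, 0.0768]
tool_rot: [0.632, 0.775, 0.001, -0.0]
force: [-2.0, 0.7, 3.0]
width: 0.006
grasp_force: 1.6
```

drive_tool([
  [0,0,0,0.003,0,0,0],
  [0,0,0,0.003,0,0,0],
  [0,0,0,0.003,0,0,0],
  [0,0,0,0.003,0,0,0],
  [0,0,0,0.003,0,0,0],
])

```text
t: 2.55
position: [0.5691, 0.3597, 0.0744]
tool_rot: [0.632, 0.775, 0.002, -0.0]
force: [-4.5, 0.8, 10.2]
width: 0.008
grasp_force: 5.1
```

drive_tool([
  [0,0,0,-0.015,0,0,0],
  [0,0,0,-0.03,0,0,0],
  [0,-0.04,-0.001,-0.03,0,0,0],
  [0,-0.08,-0.001,-0.03,0,0,0],
  [0,-0.1,-0.001,-0.03,0,0,0],
  [0,-0.1,-0.001,-0.03,0,0,0],
  [0,-0.1,-0.001,-0.03,0,0,0],
])

```text
t: 3.25
position: [0.5882, 0.2604, 0.1031]
tool_rot: [0.633, 0.774, 0.001, 0.0]
force: [0.2, 0.3, 0.3]
width: 0.008
grasp_force: 0.0
```

drive_tool([
  [0,0,0,0.012,0,0,0],
  [0,0,0,0.022,0,0,0],
  [0,0,0,0.03,0,0,0],
  [0,0,0,0.03,0,0,0],
  [0,0,0,0.03,0,0,0],
  [0,0,0,0.03,0,0,0],
  [0,0,0,0.03,0,0,0],
  [0,0,0,0.03,0,0,0],
])

```text
t: 4.05
position: [0.587, 0.2622, 0.0742]
tool_rot: [0.632, 0.775, 0.001, -0.001]
force: [-4.6, -1.2, 20.4]
width: 0.003
grasp_force: 10.4
```

drive_tool([
  [0,0,0,-0.015,0,0,0],
  [0,0,0,-0.03,0,0,0],
  [0,0.03,0,-0.03,0,0,0],
  [0,0.05,0,-0.03,0,0,0],
  [0,0.05,0,-0.03,0,0,0],
  [0,0.05,0,-0.03,0,0,0],
])

```text
t: 4.65
position: [0.5774, 0.3085, 0.1019]
tool_rot: [0.632, 0.775, -0.001, 0.0]
force: [-0.5, -0.5, 0.2]
width: 0.006
grasp_force: 0.0
```

drive_tool([
  [0,0,0,0.012,0,0,0],
  [0,0,0,0.022,0,0,0],
  [0,0,0,0.029,0,0,0],
  [0,0,0,0.029,0,0,0],
  [0,0,0,0.029,0,0,0],
  [0,0,0,0.029,0,0,0],
  [0,0,0,0.029,0,0,0],
  [0,0,0,0.029,0,0,0],
])

```text
t: 5.45
position: [0.5781, 0.307, 0.0744]
tool_rot: [0.633, 0.774, -0.001, 0.001]
force: [-3.4, -3.1, 13.9]
width: 0.0
grasp_force: 7.1
```

drive_tool([
  [0,0,0,-0.02,0,0,0],
  [0,0,0,-0.05,0,0,0],
  [0.5,0,-0.03,-0.08,0,0,0],
  [0.5,0,-0.07,-0.08,0,0,0],
  [0.5,0,-0.098,-0.08,0,0,0],
  [0.5,0,-0.098,-0.08,0,0,0],
  [0.5,0,-0.098,-0.08,0,0,0],
])

```text
t: 6.15
position: [0.4817, 0.289, 0.1529]
tool_rot: [0.633, 0.774, -0.0, 0.0]
force: [1.1, -0.4, -0.6]
width: 0.434
grasp_force: 0.0
```

drive_tool([
  [0.5,0,0,0.03,0,0,0],
  [0.5,0,0,0.06,0,0,0],
  [0.5,0,0,0.085,0,0,0],
  [0.5,0,0,0.085,0,0,0],
  [0,0,0,0.085,0,0,0],
  [0,0,0,0.085,0,0,0],
  [0,0,0,0.085,0,0,0],
  [0,0,0,0.085,0,0,0],
  [0,0,0,0.085,0,0,0],
], squeeze=35)

```text
t: 7.05
position: [0.4815, 0.2896, 0.0692]
tool_rot: [0.632, 0.775, 0.0, -0.0]
force: [-2.6, -0.7, 5.8]
width: 0.154
grasp_force: 35.0
```

```bash
python3 - <<'E'
from rig import env, imaging
import cv2,numpy as np
s=env.get_state();print(s['t'],s['position'],s['width'],s['force'])
d=imaging.get_image('wrist');np.savez('w2.npz',**d)
cv2.imwrite('pics/w2.png',cv2.resize(d['color'][130:280,200:360,::-1],None,fx=4,fy=4,interpolation=2))
E
```

```text
7.05 [0.48152102 0.2895762  0.06920684] 0.15358453194567576 [-2.57120046 -0.72207496  5.81159047]
```

View pics/w2.png

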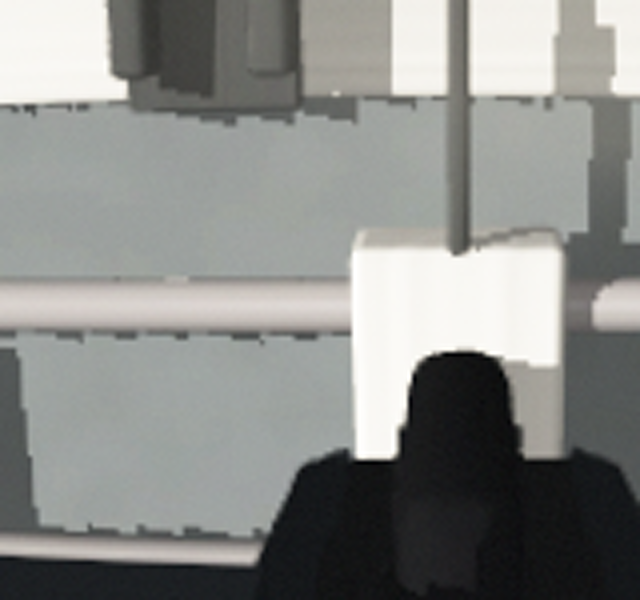

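The paddle is gripped and the pointer is at crop column 458. The index cheeks span about 110-150 and 250-298 (crop row ~60). Next I'll get the distance in tester x.

```bash
python3 - <<'E'
from h import *
d=np.load('w2.npz');K,C,D=d['mtx'],d['camera_from_world'],d['depth'];T=np.linalg.inv(C)
def cv(v):
  out=[]
  for u in range(224,320,1):
    p=(np.array([u,v])-K[:2,2])/K[0,0];t=np.hypot(*p)
    c=np.array([*(p/t*np.tan(t)),1])*D[v,u];w=T[:3,:3]@c+T[:3,3]-[.4815,.2896,0]
    out.append((u,round(1000*(w[0]*.979+w[1]*.202),1),round(1000*(-w[0]*.202+w[1]*.979),1),round(1000*w[2],1)))
  return out
for v in(139,):
  print(*[o[:2]+o[3:] for o in cv(v)],sep=' ')
E
```

```text
(224, np.float64(-52.5), np.float64(17.9)) (225, np.float64(-52.1), np.float64(17.3)) (226, np.float64(-48.5), np.float64(27.2)) (227, np.float64(-47.6), np.float64(28.3)) (228, np.float64(-46.7), np.float64(29.5)) (229, np.float64(-46.3), np.float64(28.8)) (230, np.float64(-45.5), np.float64(29.7)) (231, np.float64(-44.9), np.float64(29.7)) (232, np.float64(-44.2), np.float64(30.4)) (233, np.float64(-43.9), np.float64(29.3)) (234, np.float64(-43.1), np.float64(29.9)) (235, np.float64(-42.7), np.float64(29.5)) (236, np.float64(-42.0), np.float64(30.0)) (237, np.float64(-41.4), np.float64(30.0)) (238, np.float64(-41.9), np.float64(25.9)) (239, np.float64(-41.9), np.float64(23.5)) (240, np.float64(-41.9), np.float64(21.0)) (241, np.float64(-41.3), np.float64(21.0)) (242, np.float64(-40.5), np.float64(21.8)) (243, np.float64(-40.3), np.float64(20.2)) (244, np.float64(-39.5), np.float64(21.2)) (245, np.float64(-38.8), np.float64(21.4)) (246, np.float64(-38.3), np.float64(21.1)) (247, np.float64(-37.7), np.float64(21.1)) (248, np.float64(-37.4), np.float64(19.7)) (249, np.float64(-36.9), 
[... 2296 characters left out ...]
np.float64(-5.7), np.float64(16.6)) (304, np.float64(-5.1), np.float64(16.9)) (305, np.float64(-4.6), np.float64(15.8)) (306, np.float64(-4.0), np.float64(16.7)) (307, np.float64(-3.4), np.float64(17.7)) (308, np.float64(-2.9), np.float64(16.3)) (309, np.float64(-2.3), np.float64(16.7)) (310, np.float64(-1.7), np.float64(17.2)) (311, np.float64(-0.9), np.float64(34.7)) (312, np.float64(-0.4), np.float64(33.0)) (313, np.float64(0.2), np.float64(34.8)) (314, np.float64(0.7), np.float64(34.8)) (315, np.float64(1.2), np.float64(35.2)) (316, np.float64(1.7), np.float64(36.3)) (317, np.float64(2.2), np.float64(34.7)) (318, np.float64(2.9), np.float64(16.2)) (319, np.float64(3.5), np.float64(17.5))
```

drive_tool([
  [0,0,-0.008,0,0,0,0],
  [0,0,-0.016,0,0,0,0],
  [0,0,-0.024,0,0,0,0],
  [0,0,-0.031,0,0,0,0],
  [0,0,-0.0355,0,0,0,0],
  [0,0,-0.0355,0,0,0,0],
  [0,0,-0.0355,0,0,0,0],
  [0,0,-0.0355,0,0,0,0],
  [0,0,-0.0355,0,0,0,0],
], squeeze=40)

```text
t: 8.0
position: [0.4508, 0.2833, 0.0692]
tool_rot: [0.633, 0.774, 0.004, 0.002]
force: [6.8, 0.1, 1.3]
width: 0.156
grasp_force: 40.1
```

```bash
python3 - <<'E'
from rig import env, imaging
import cv2,numpy as np
s=env.get_state();print(s['t'],s['position'],s['width'],s['force'],s['grasp_force'])
d=imaging.get_image('wrist');np.savez('w3.npz',**d)
cv2.imwrite('pics/w3.png',cv2.resize(d['color'][110:250,240:380,::-1],None,fx=4,fy=4,interpolation=2))
E
```

```text
8.0 [0.45082003 0.28328433 0.06922264] 0.15558147904478797 [6.818691   0.05034653 1.33929923] 40.09473339887336
```

View pics/w3.png

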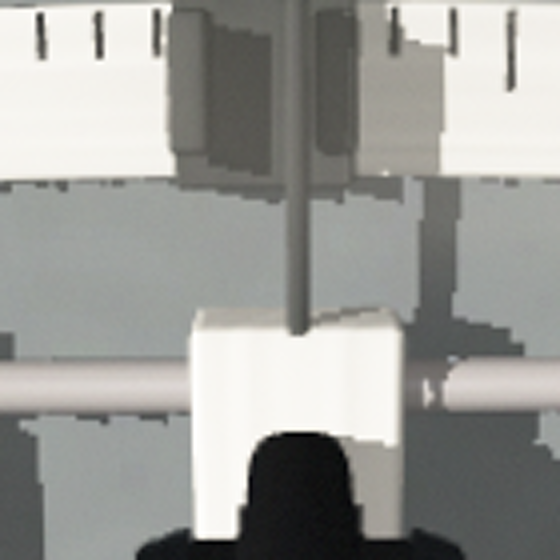

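The pointer (crop column 298) is just inside the inner cheek. The slide has moved about 31 mm, so it needs about 4 mm more.

drive_tool([
  [0,0,-0.002,0,0,0,0],
  [0,0,-0.004,0,0,0,0],
  [0,0,-0.0045,0,0,0,0],
  [0,0,-0.0045,0,0,0,0],
  [0,0,-0.0045,0,0,0,0],
  [0,0,-0.0045,0,0,0,0],
  [0,0,-0.0045,0,0,0,0],
])

```text
t: 8.75
position: [0.4467, 0.2824, 0.0692]
tool_rot: [0.633, 0.774, 0.004, 0.002]
force: [6.9, 0.4, 0.4]
width: 0.158
grasp_force: 40.1
```

```bash
python3 - <<'E'
from rig import env, imaging
import cv2,numpy as np
s=env.get_state();print(s['t'],s['position'],s['width'],s['force'],s['grasp_force'])
d=imaging.get_image('wrist')
cv2.imwrite('pics/w4.png',cv2.resize(d['color'][110:250,240:380,::-1],None,fx=4,fy=4,interpolation=2))
E
```

```text
8.75 [0.44665007 0.28239491 0.06922921] 0.15848871151329186 [6.86512996 0.3902194  0.42762601] 40.10466053383425
```

View pics/w4.png

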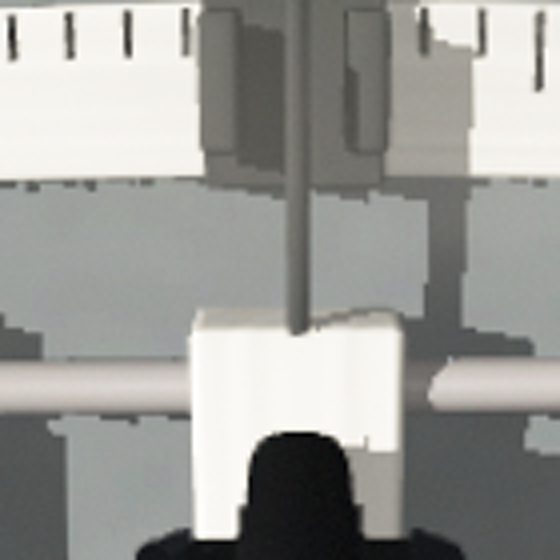

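The pointer (column 297) stands centred between the cheek inner edges (240 and 345). Now I'll hold it there.

drive_tool([
  [0,0,0,0,0,0,0],
  [0,0,0,0,0,0,0],
  [0,0,0,0,0,0,0],
  [0,0,0,0,0,0,0],
  [0,0,0,0,0,0,0],
  [0,0,0,0,0,0,0],
  [0,0,0,0,0,0,0],
  [0,0,0,0,0,0,0],
  [0,0,0,0,0,0,0],
  [0,0,0,0,0,0,0],
  [0,0,0,0,0,0,0],
  [0,0,0,0,0,0,0],
])

```text
t: 10.0
position: [0.4467, 0.2824, 0.0692]
tool_rot: [0.633, 0.774, 0.004, 0.002]
force: [7.2, 0.2, 0.6]
width: 0.155
grasp_force: 40.1
```

drive_tool([
  [0,0,0,0,0,0,0],
  [0,0,0,0,0,0,0],
  [0,0,0,0,0,0,0],
  [0,0,0,0,0,0,0],
  [0,0,0,0,0,0,0],
  [0,0,0,0,0,0,0],
  [0,0,0,0,0,0,0],
  [0,0,0,0,0,0,0],
  [0,0,0,0,0,0,0],
  [0,0,0,0,0,0,0],
  [0,0,0,0,0,0,0],
  [0,0,0,0,0,0,0],
])

```text
t: 11.2
position: [0.4466, 0.2824, 0.0692]
tool_rot: [0.633, 0.774, 0.004, 0.002]
force: [8.1, 0.9, -0.3]
width: 0.153
grasp_force: 40.1
```

```bash
python3 - <<'E'
from rig import env, imaging
import cv2
s=env.get_state();print(s['t'],s['position'],s['width'],s['force'])
d=imaging.get_image('wrist')
cv2.imwrite('pics/w5.png',cv2.resize(d['color'][110:250,240:380,::-1],None,fx=4,fy=4,interpolation=2))
E
```

```text
11.2 [0.44663413 0.28240033 0.06919746] 0.15255373881577083 [ 8.14265355  0.89162814 -0.32522534]
```

View pics/w5.png

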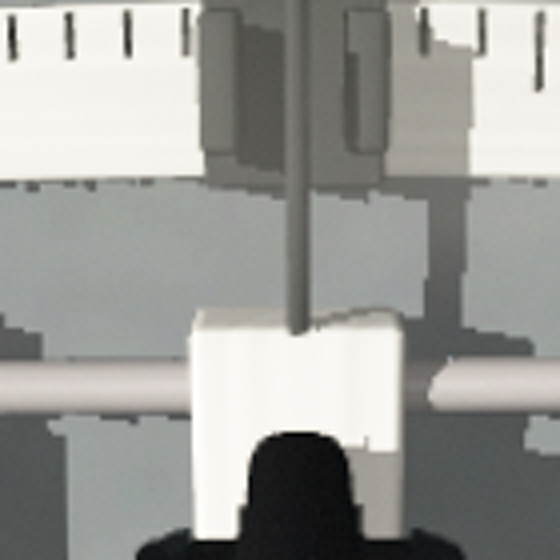

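The pointer is still centred at column 297 after 2.4 s of holding, so I'm handing in.

```bash
python3 -c "
from rig import env
print(env.sign_off())"
```

```text
the job is handed in; nothing more can be done
None
```

I pressed the round, square and bar keys fully down in that order. Then I pulled the slide until the pointer sat centred in the notch, held it there for over 2 s, and handed in at about 11 s, still gripping the paddle. The hand-in returned no verdict, and I took no final picture of the spool, tin and carton, though the arm's path kept clear of them.

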